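Hang the bolt carrier on the gauge boom and hold the boom out at the index mark

ROBOT

A 6-joint arm with a two-finger parallel gripper is mounted at the origin on the work surface. World frame = base frame: x ahead of the robot, y to its left, z up, the work surface at z = 0. Lengths are in mm, angles in rad, forces in N, time in s.
With the tool pointing down it reaches from about 300 to 750 mm from the base axis. Payload 8.5 kg.
Tool frame: the origin (TCP) lies on the centre line of the jaws, within the pads' length; the fingertips stand 14 mm ahead of it and the grasp point (between the pads) lies 5 mm behind it; z points along the fingers, y is the line along which they close (so a half turn about z gives the same grasp; the last joint's range is limited). The gripper opens to 88 mm and grips with 3 to 60 N. Pads are 18 mm wide; open, the fingers measure 123 mm over their backs; the gripper's body (75 mm by 187 mm) begins 45 mm behind the grasp point.
Start: joints at [0.979, 0.381, 1.297, -0, 1.464, -0.215], TCP at [202.361, 511.401, 252.748] pointing down, gripper open.
Joint ranges: [-3.11, 3.11], [-0.89, 2.33], [0.22, 2.48], [-1.42, 4.56], [0.17, 2.85], [-2.88, 2.88]. Speed limits (rad/s): [2.39, 2.39, 3.14, 3.14, 3.14, 3.14].

INTERFACE

Orientations are given as a unit quaternion [x, y, z, w].
In Python, from plant import r gives the robot as it stands. The module is installed in compiled form; this text tells all that it offers.
- The arm moves only by the tool step_arm, never from a script. Its argument "motion" is text: rows parted by semicolons, each of 7 numbers parted by spaces: the shift along the tool's x, y, z in m, then the turn, a rotation vector about the tool's x, y, z in degrees, then the closure, from -1 (fully open) to 1 (shut). A call has exactly 10 rows; each row shifts and turns the commanded pose from where the row before left it, along the tool's axes as they then stand; what a row does not reach is not made up. A row lasts 1/8 s, in which the tool goes at most 62.5 mm and 10.7 degrees, less where a joint would pass 70% of its speed; a pose out of reach is approached as far as the arm can. A call is refused whole if a number of a shift passes 0.0625 or a number of a turn 10.7, either way. A call with a gripper value outside its range is refused whole. The fingers move at their own pace and stop on an object; "newtons" is the grip in N (left out, the last holds). Time passes only in rows, so rows that do not move let the fingers close, or fill a call up. It gives the time, the measured TCP pose, the force, the opening and the grip force at its end, in the units of the state.
- r.read_state(): the state, without advancing time (a new reading comes with each control period).
- r.get_image(name): name is "scene" or "top" or "wrist"; returns a dict with "pixels" (420x560x3 uint8, red, green, blue), "fov_y" (degrees; the focal length in pixels is half the picture's height over the tangent of half this angle, whatever the lens; pixels are square), "cx", "cy" (the principal point, pixels), "extrinsics" (4x4, takes a point from camera to world coordinates); the wrist camera has in their place "T_tool_cam" (4x4, takes a point from camera to tool coordinates, whose origin is the TCP and whose axes are the flange's). Camera axes: x right, y up, looking along -z (the intrinsics and any distortion apply to the point x, -y, -z); pixel columns grow to the right and rows downward; lengths in mm; the calibration is good to about 2 mm. A picture is of the moment at which its call begins: read the wrist's pose just before it. There is no depth.
- r.close_job(): hands the job in; it is judged then, once.
The state is a dict: "clock": time; "joint_positions": joint angles; "joint_vel": joint speeds; "tau": joint torques, N m; "eef_pos": TCP position; "tool_rot": TCP orientation; "contact_force": force on the tool from outside, world axes, zero at the start; "torque": the same for the moment, N m; "gripper_width": finger opening in mm; "gripper_force": force on a finger pad.
Only numpy, scipy, OpenCV 4.12 (cv2) and the standard library are available. Lean on these libraries where they do the work, as an engineer would, in place of code of your own. Each camera call takes 0.05 s, during which the arm holds its last target. There are 200 camera calls.

TASK

Hang the bolt carrier by its handle bar across both prongs of the twin hook on the telescoping boom and let go of it. Then push the lock button fully down to free the boom, take the boom's upright ribbed pull knob and draw the boom out until its pointer lines up with the index clip on the scale, with the carrier still hanging there quietly. Finish while holding the knob there (the boom springs back if let go), and leave the ceramic puck, the tab washer and the loose bolt where they lie.

Things in the scene. Friction and masses are not known exactly. Their poses are not given: they have to be found in the camera images.
- stand: Grey iron gauge stand, fixed; base 90 x 270 mm. Origin on the table; y = the way the boom extends, z up. The boom's centre line runs along y at x = 0, z = 190 mm. A fixed open channel, 38 mm wide with a 34 mm scale plate on its +x side (top at z = 202 mm), spans y = -160 to 90 mm; the lock housing (44 x 50 mm, top at z = 205 mm) is at y = -197 mm.
- boom: Boom: steel bar 24 x 20 mm sliding in the channel, with pull knob, pointer and twin hook. Axes as the stand; origin on its centre line, at the stand's y = 0 when home (start), stop at y = 130 mm. Locked within about 1 mm of home until the lock button is down by 5.5 mm. A return spring pulls it home with 1.6 N at home, about 7 N fully out; friction 1 N.
- lock_button (a joint): Travel of the lock button, m: 0 = up (locked, start), 0.008 = fully down (free). It moves straight down against about 3 N of friction and stays down once pushed.
- button_top (a point): Centre of the top face of the lock button, a round steel button 22 mm across standing 13 mm above the housing (5 mm when fully down).
- knob_grip (a point): Point to grip on the pull knob's axis. The knob is black, ribbed, upright on the boom: a neck 18 mm across and 12 mm high, then a round grip 28 to 31 mm across and 36 mm high. This point is 35 mm above the boom's top face, 13 mm below the knob's top.
- hook (a point): Twin hook on the boom's outer end: two parallel round prongs 8 mm thick at x = -35 and +35 mm, running along +y (the stand's +y) from a 10 mm crossbar at y = 0 to y = 98 mm, then turned up to y = 106 mm, z = 14 mm (centre lines; tops reach z = 18 mm). Origin at the middle of the crossbar's centre line.
- hook_seat (a point): The point midway between the prongs, level with their tops, 70 mm out from the crossbar: the handle bar's underside should come to rest about here, the bar lying across both prongs.
- carrier: Loose bolt carrier, 0.36 to 0.54 kg: tray 115 x 70 x 6 mm with an upright bronze bolt fixed on it (head 40 mm across, top at z = 85 mm) and a rigid bail handle: legs at x = -52 and 52 mm, straight square bar 10 x 10 x 110 mm along x, centre at z = 145 mm. Origin under its centre, z up. Window under the bar: z = 85 to 140 mm, 98 mm wide.
- carrier_bar (a point): Middle of the carrier's handle bar (centre of its section).
- pointer (a point): Tip of the boom's pointer, a 3 mm wide dark blade lying across the scale on the +x side, 55 mm behind the pull knob (towards the stand's -y); moves with the boom.
- index_clip: Index clip fixed on the scale plate's outer edge at the wanted mark: dark steel block 18 x 14 mm, small brass screw head, 3 mm wide blade pointing in -x towards the boom. Its y axis is the boom's direction, its origin has its blade's y. The pointer is on the mark when it has the same y, 55 to 105 mm of boom travel from home.
- puck: Cream ceramic surface plate puck, 70 mm across, 24 mm high, loose; leave it. Origin under its centre.
- tab_washer: Steel tab washer, 52 mm across, 5 mm thick, with one tab, loose; leave it. Origin under its centre.
- loose_bolt: Tarnished bronze bolt with a nut lying flat, 94 mm long, head 36 mm across, loose; leave it. Origin under its middle.
Not all that is in view belongs to the job. Of the things like the carrier, leave any that is green, turquoise or yellow; of the rest the smaller one is meant.

How it is judged:
By the outcome, as a careful person would: the job done as asked, in the order asked, and still so for the second after the job is handed in, while the arm keeps its last pose, push and grip.
It also fails if it takes over 62 s, if anything falls off the work surface, if the arm or the gripper's body presses on something with over 40 N, if the wrist force passes 120 N, or if a joint passes its speed limit or range.

## Working session

There is one attempt and no reset: what is moved stays moved. The work goes in short steps, Python scripts to look and compute and a tool call to move; the robot and the scene stay as the last step left them, time stands still between calls to the robot, and variables do not carry over. Pictures are saved under pics/ and viewed, at most 10 in all, crops included, and the job is handed in when it is done.

Besides the shell and the picture viewer there is one more tool, called after ">>>" by a JSON object that holds its "name" and its "arguments", one argument or row to a line. step_arm: Moves the arm, as the interface text tells. Its arguments: {"type":"object","properties":{"motion":{"type":"string"},"newtons":{"type":"number"}},"required":["motion"]}

```bash
mkdir -p pics
cat > h.py <<'E'
import numpy as np, cv2, pickle
from plant import r
from scipy.spatial.transform import Rotation as R
def snap(n,f):
    s=r.read_state(); im=r.get_image(n); 
    im['state']=s; pickle.dump(im,open(f'pics/{f}.pkl','wb'))
    cv2.imwrite(f'pics/{f}.png',im['pixels'][:,:,::-1]); return im
def load(f): return pickle.load(open(f'pics/{f}.pkl','rb'))
def T(im):
    if 'extrinsics' in im: return np.array(im['extrinsics'])
    s=im['state'];A=np.eye(4);A[:3,:3]=R.from_quat(s['tool_rot']).as_matrix();A[:3,3]=s['eef_pos']
    return A@np.array(im['T_tool_cam'])
def foc(im): return 210/np.tan(np.radians(im['fov_y'])/2)
def ray(im,u,v):
    M=T(im);f=foc(im);d=M[:3,:3]@np.array([(u-im['cx'])/f,-(v-im['cy'])/f,-1]);return M[:3,3],d
def atz(im,u,v,z):
    o,d=ray(im,u,v);return o+d*(z-o[2])/d[2]
def tri(obs):
    A=np.zeros((3,3));b=np.zeros(3)
    for im,u,v in obs:
        o,d=ray(im,u,v);d=d/np.linalg.norm(d);P=np.eye(3)-np.outer(d,d);A+=P;b+=P@o
    p=np.linalg.solve(A,b)
    return p
def proj(im,p):
    q=np.linalg.inv(T(im))@np.append(p,1);f=foc(im)
    return im['cx']+f*q[0]/-q[2], im['cy']-f*q[1]/-q[2]
def crop(f,x0,y0,x1,y1,k,out):
    a=cv2.imread(f'pics/{f}.png')[y0:y1,x0:x1];cv2.imwrite(f'pics/{out}.png',cv2.resize(a,None,fx=k,fy=k,interpolation=cv2.INTER_CUBIC))
E
python3 - <<'E'
from h import *
ims=[snap(n,n+'0') for n in('scene','top','wrist')]
for im in ims: print({k:v for k,v in im.items() if k not in('pixels','state')})
print(ims[0]['state'])
a=np.hstack([cv2.resize(i['pixels'][:,:,::-1],(400,300)) for i in ims[:1]+ims[2:]])
cv2.imwrite('pics/a.png',a)
E
```

```text
{'fov_y': 56.06164714799647, 'cx': 278.8740558780428, 'cy': 209.9841432349399, 'extrinsics': array([[-5.47909764e-01, -5.81154358e-01,  6.01709649e-01,
         1.20012632e+03],
       [ 8.36420934e-01, -3.68583370e-01,  4.05643095e-01,
         5.56474133e+02],
       [-1.39610824e-02,  7.25538359e-01,  6.88040099e-01,
         9.20097145e+02],
       [ 0.00000000e+00,  0.00000000e+00,  0.00000000e+00,
         1.00000000e+00]])}
{'fov_y': 48.059291123415164, 'cx': 288.8174315044966, 'cy': 204.1381971416034, 'extrinsics': array([[-2.63620006e-02,  9.94411221e-01, -1.02231937e-01,
         4.17006827e+02],
       [-9.99455530e-01, -2.82484712e-02, -1.70489717e-02,
         9.71823686e+01],
       [-1.98415847e-02,  1.01726829e-01,  9.94614480e-01,
         1.21518317e+03],
       [ 0.00000000e+00,  0.00000000e+00,  0.00000000e+00,
         1.00000000e+00]])}
{'fov_y': 61.07882532312368, 'cx': 277.97254534978515, 'cy': 214.96533032051107, 'T_tool_cam': array([[ 1.05692990e-03,  9.62995892e-01,  2.69513997e-01,
         6.83012109e+01],
       [ 9.99999216e-01, -8.36738733e-04, -9.3187
[... 223 characters left out ...]
'joint_positions': array([ 9.78680982e-01,  3.81198501e-01,  1.29823788e+00, -3.69187123e-05,
        1.46357849e+00, -2.15331422e-01]), 'joint_vel': array([ 0.0012735 ,  0.00070391, -0.00030267, -0.00052436,  0.00073681,
        0.00043911]), 'tau': array([ 9.15436322e-04, -4.37917507e+01, -2.24565876e+01,  7.14280084e-02,
        3.50801402e-02, -9.96800236e-05]), 'eef_pos': array([202.24561158, 511.19529681, 252.14412279]), 'tool_rot': array([ 1.87277550e-01,  9.82306782e-01, -6.61148794e-04, -2.62479222e-04]), 'contact_force': array([ 0.0267748 , -0.11254943,  0.54314941]), 'torque': array([-0.0344777 ,  0.04648332, -0.05179257]), 'gripper_force': 0.0, 'gripper_width': 88.07906876560612}
```

View pics/scene0.png

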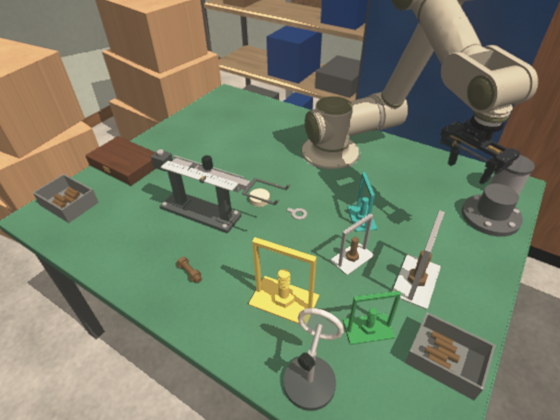

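View pics/top0.png

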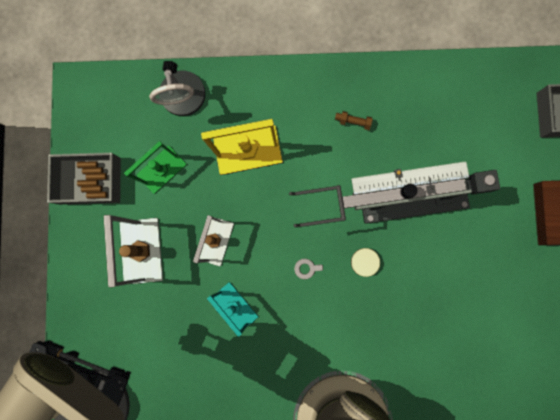

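Run:
```python
from h import *
a=cv2.imread('pics/top0.png')
def c(x0,y0,x1,y1,k,a): return cv2.resize(a[y0:y1,x0:x1],None,fx=k,fy=k,interpolation=cv2.INTER_CUBIC)
A=c(280,150,510,235,3.4,a) #782x289
B=c(180,200,310,300,3,a); s=cv2.imread('pics/scene0.png'); C=c(320,200,450,300,3,s)
cv2.imwrite('pics/m1.png',np.vstack([A,np.hstack([B,C,np.zeros((300,2,3),np.uint8)])]))
print(A.shape,B.shape)
```

```text
(289, 782, 3) (300, 390, 3)
```

View pics/m1.png

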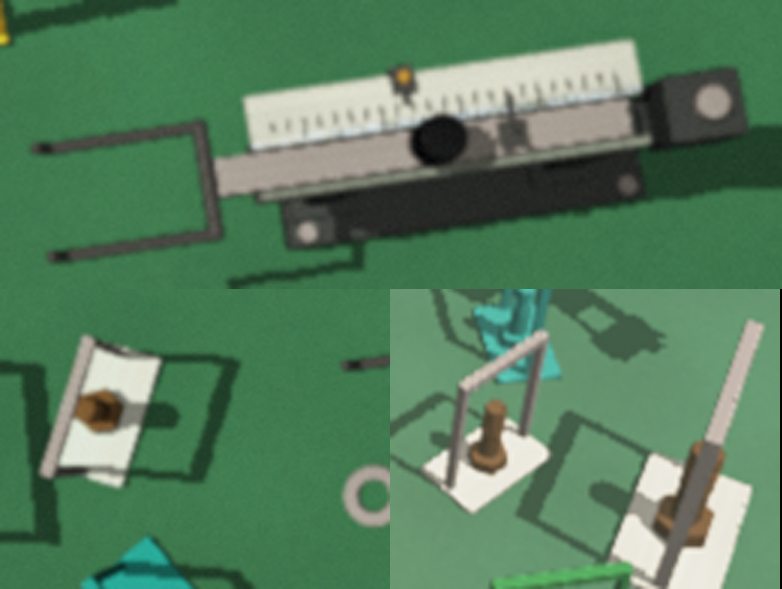

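Run:
```python
from h import *
t=load('top0');s=load('scene0');np.set_printoptions(precision=1,suppress=True)
a=atz(t,209.3,217,150);b=atz(t,195,261.7,150);print('bar',a,b,np.linalg.norm(a-b),'mid',(a+b)/2)
print('tri',tri([(t,209.3,217),(s,344.3,233)]),tri([(t,195,261.7),(s,371.7,216)]))
P=lambda u,v:(280+u/3.4,150+v/3.4)
kn=atz(t,*P(440,136),248);bt=atz(t,*P(713,100),218);print('knob',kn,'button',bt)
d=kn-bt;print('yaw of boom dir',np.degrees(np.arctan2(-d[0],d[1])),np.hypot(*d[:2]))
for z in(150,170,190):
  print(z,[atz(t,*P(*q),z)[:2] for q in((48,148),(60,257),(203,125),(218,236))])
print('clip',atz(t,*P(402,75),215),'clipblade',atz(t,*P(409,102),205),'ptr',atz(t,*P(510,97),205), atz(t,*P(513,120),210))
print('scale corners',[atz(t,*P(*q),202)[:2] for q in((245,97),(634,40),(640,95))])
im=load('wrist0');print('puck',atz(t,366,263,24),'washer',atz(t,304,269,5),'bolt',atz(t,355,120,18))
```

```text
bar [502.2 297.1 150. ] [402.1 330.3 150. ] 105.5130220734276 mid [452.2 313.7 150. ]
tri [502.9 297.4 145. ] [402.  331.8 143.4]
knob [ 538.6 -135.4  248. ] button [ 560.1 -313.3  218. ]
yaw of boom dir 6.8874467244805135 179.16348147722022
150 [array([550.4, 102.7]), array([477.2,  96.8]), array([563. ,  -1.5]), array([488.2,  -8.6])]
170 [array([547.9, 102.6]), array([476. ,  96.8]), array([560.2,   0.4]), array([486.9,  -6.7])]
190 [array([545.4, 102.5]), array([474.9,  96.8]), array([557.5,   2.2]), array([485.6,  -4.7])]
clip [ 582.1 -121.6  215. ] clipblade [ 566.3 -127.3  205. ] ptr [ 567.7 -191.2  205. ] [ 552.2 -190.8  210. ]
scale corners [array([573.1, -24.1]), array([ 602.5, -272.7]), array([ 567. , -274.2])]
puck [385.9 -71.6  24. ] washer [374.4  83.7   5. ] bolt [754.6 -59.8  18. ]
```

The candidates in the top view are turquoise (232,307), yellow (246,147), green (158,168), a large white one (135,250) and a small white one (213,240). The small white-tray carrier is the one meant: it is not an excluded colour and is the smaller of the two left. The crop confirms this. I'll move above it and look with the wrist camera.

>>> {"name": "step_arm", "arguments": {
  "motion": "-0.02 -0.006 0 0 0 0 -1; -0.038 -0.0114 0 0 0 0 -1; -0.04 -0.012 0 0 0 0 -1; -0.04 -0.012 0 0 0 0 -1; -0.04 -0.012 0 0 0 0 -1; -0.04 -0.012 0 0 0 0 -1; -0.04 -0.012 0 0 0 0 -1; -0.03 -0.009 0 0 0 -1.5 -1; -0.017 -0.005 0 0 0 -1.5 -1; 0 0 0 0 0 0 -1",
  "newtons": 20
}}

```text
clock: 1.4
eef_pos: [453.2, 313.9, 252.3]
tool_rot: [0.162, 0.987, -0.0, -0.0]
contact_force: [0.0, 0.2, -0.3]
gripper_width: 88.2
gripper_force: 0.0
```

Run:
```python
from h import *
snap('wrist','w1')
s=r.read_state();print(s['eef_pos'],s['tool_rot'],s['joint_positions'],s['clock'],s['contact_force'])
im=load('w1');print([proj(im,np.array(p)) for p in((502.9,297.4,145),(402,331.8,143.4))])
```

```text
[452.48704232 314.51779157 252.47392753] [ 1.62114957e-01  9.86771816e-01 -1.08457902e-04 -3.36111853e-04] [ 3.92470819e-01  3.82951816e-01  1.29446773e+00  1.71034482e-04
  1.46485869e+00 -8.52676458e-01] 1.45 [ 0.25466029  0.29360502 -0.75089756]
[(np.float64(277.80874149199843), np.float64(285.4673746114965)), (np.float64(278.31147214118636), np.float64(137.59691369882285))]
```

View pics/w1.png

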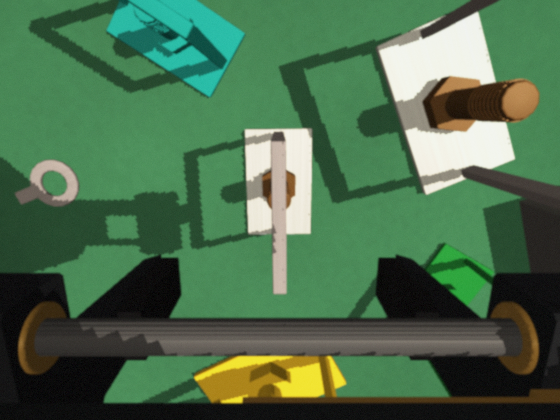

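The bar runs from (278,133) to (280,293), centred between the jaws and parallel to them, as predicted. I'll descend 112 mm and grip.

>>> {"name": "step_arm", "arguments": {
  "motion": "0 0 0.01 0 0 0 -1; 0 0 0.02 0 0 0 -1; 0 0 0.025 0 0 0 -1; 0 0 0.025 0 0 0 -1; 0 0 0.018 0 0 0 -1; 0 0 0.01 0 0 0 -1; 0 0 0.004 0 0 0 -1; 0 0 0 0 0 0 -1; 0 0 0 0 0 0 1; 0 0 0 0 0 0 1",
  "newtons": 40
}}

```text
clock: 2.7
eef_pos: [452.8, 314.6, 141.2]
tool_rot: [0.162, 0.987, 0.0, 0.0]
contact_force: [0.1, 0.7, -0.0]
gripper_width: 70.3
gripper_force: 0.0
```

>>> {"name": "step_arm", "arguments": {
  "motion": "0 0 0 0 0 0 1; 0 0 0 0 0 0 1; 0 0 0 0 0 0 1; 0 0 0 0 0 0 1; 0 0 -0.005 0 0 0 1; 0 0 -0.01 0 0 0 1; 0 0 -0.02 0 0 0 1; 0 0 -0.025 0 0 0 1; 0 0 -0.025 0 0 0 1; 0 0 -0.01 0 0 0 1"
}}

```text
clock: 3.95
eef_pos: [452.7, 314.6, 237.1]
tool_rot: [0.161, 0.987, 0.0, 0.001]
contact_force: [0.4, -0.2, -3.5]
gripper_width: 9.5
gripper_force: 40.0
```

Run:
```python
from h import *
crop('scene0',215,160,315,220,7.9,'m2')
t=load('top0');np.set_printoptions(precision=0,suppress=True)
print([atz(t,*q)[:2] for q in((216,173,0),(282,164,0),(203,135,200),(273,122,200))])
```

```text
[array([629., 307.]), array([648., 133.]), array([680., 300.]), array([705., 145.])]
```

View pics/m2.png

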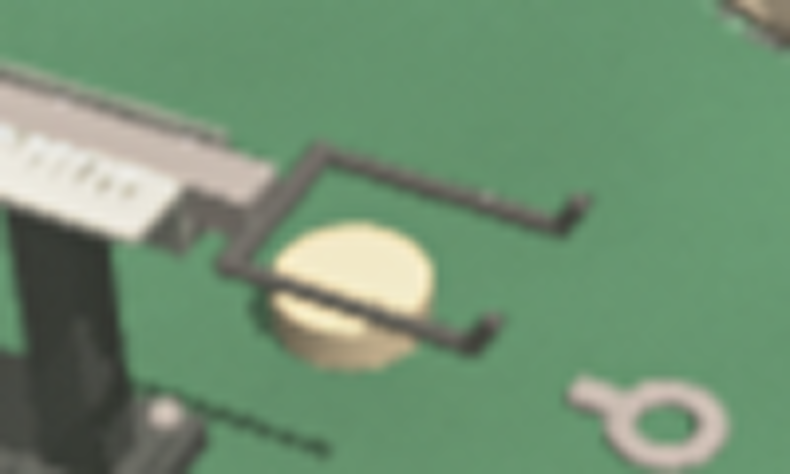

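Run:
```python
from h import *
t=load('top0');s=load('scene0');np.set_printoptions(precision=1,suppress=True)
P=lambda u,v:(t,280+u/3.4,150+v/3.4)
S=lambda u,v:(s,215+u/7.9,160+v/7.9)
for n,a,b in(('c+x',P(203,127),S(230,264)),('c-x',P(218,234),S(320,153)),('t+x',P(38,149),S(490,325)),('t-x',P(54,258),S(578,207))):
  p=tri([a,b]);print(n,p,'resid',np.array(proj(t,p))-a[1:],np.array(proj(s,p))-b[1:])
# model fit: stand frame from knob/button known z plus check
yaw=np.radians(6.8);ex=np.array([np.cos(yaw),np.sin(yaw),0]);ey=np.array([-np.sin(yaw),np.cos(yaw),0])
for n,p in(('kn',atz(t,280+440/3.4,150+136/3.4,248)),('bt',atz(t,280+713/3.4,150+100/3.4,218)),('bx',(atz(t,*P(203,127)[1:],190)+atz(t,*P(218,234)[1:],190))/2)):
  print(n,p@ex,p@ey)
```

```text
c+x [555.8   3.1 187.7] resid [-0.5  0.3] [-0.4 -0. ]
c-x [487.   -5.  187.8] resid [ 0. -0.] [0. 0.]
t+x [543.8 108.7 200. ] resid [ 0.1 -0. ] [0.1 0. ]
t-x [473.9 100.4 199.6] resid [ 0.1 -0. ] [0.1 0. ]
kn 518.8098076790227 -198.2488468741732
bt 519.0832528376773 -377.4121196808046
bx 517.6996893097216 -62.96430805428787
```

>>> {"name": "step_arm", "arguments": {
  "motion": "-0.004 -0.006 0 0 0 0 1; -0.008 -0.011 0.001 0 0 0 1; -0.012 -0.017 0.002 0 0 0 1; -0.016 -0.022 0.002 0 0 0 1; -0.016 -0.022 0.002 0 0 0 1; -0.016 -0.022 0.002 0 0 0 1; -0.014 -0.019 0.002 0 0 0 1; -0.01 -0.014 0.001 0 0 0 1; -0.006 -0.0087 0 0 0 0 1; 0 0 0 0 0 -2 1"
}}

```text
clock: 5.2
eef_pos: [504.2, 147.3, 223.6]
tool_rot: [0.144, 0.99, -0.0, -0.0]
contact_force: [0.3, 0.5, -3.0]
gripper_width: 9.3
gripper_force: 40.0
```

>>> {"name": "step_arm", "arguments": {
  "motion": "0 0 0 0 0 -4 1; 0 0 0 0 0 -5 1; 0 0 0 0 0 -5 1; 0 0 0 0 0 -5 1; 0 0 0 0 0 -3 1; 0 0 0 0 0 -1.3 1; 0 0 0 0 0 0 1; 0 0 0 0 0 0 1; 0 0 0 0 0 0 1; 0 0 0 0 0 0 1"
}}

```text
clock: 6.45
eef_pos: [504.1, 147.7, 223.7]
tool_rot: [-0.058, 0.998, -0.0, -0.0]
contact_force: [-0.1, 0.8, -3.6]
gripper_width: 9.3
gripper_force: 40.0
```

Run:
```python
from h import *
snap('scene','s3');snap('top','t3');snap('wrist','w3');s=r.read_state();print(s['eef_pos'],s['tool_rot'],s['joint_positions'],s['clock'],s['contact_force'],s['torque'])
def c(f,x0,y0,x1,y1,k): return cv2.resize(cv2.imread(f'pics/{f}.png')[y0:y1,x0:x1],None,fx=k,fy=k,interpolation=cv2.INTER_CUBIC)
cv2.imwrite('pics/m3.png',np.hstack([c('s3',210,130,370,290,2.5),c('w3',80,10,480,410,1)]))
```

```text
[504.14795611 147.69982656 223.75471603] [-5.84712928e-02  9.98289090e-01  1.08576948e-07  1.70019689e-05] [ 5.94205238e-02  3.61151152e-01  1.41609910e+00  1.90048093e-07
  1.36430840e+00 -1.62838517e+00] 6.6 [ 0.79203458  0.41449066 -4.13415487] [0.02051837 0.02209642 0.00413323]
```

View pics/m3.png

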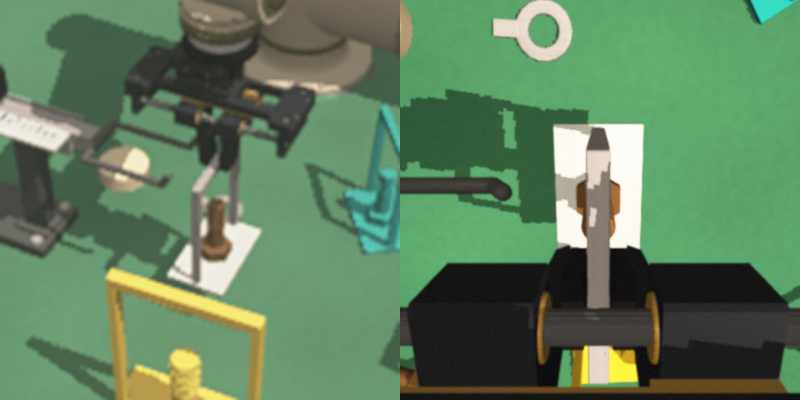

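Run:
```python
from h import *
w=load('w3');np.set_printoptions(precision=1,suppress=True)
yaw=np.radians(6.8);ex=np.array([np.cos(yaw),np.sin(yaw),0]);ey=np.array([-np.sin(yaw),np.cos(yaw),0])
p=atz(w,110,196,190);tip=atz(w,187,200,205);be=atz(w,277,160,233);tcp=w['state']['eef_pos']
for n,q in(('prong',p),('tip',tip),('barend',be),('tcp',np.array(tcp))):print(n,q,q@ex,q@ey)
```

```text
prong [482.3  64.8 190. ] 486.6088270109722 7.212466021654379
tip [476.  104.6 205. ] 485.05695664629525 47.51119357495648
barend [451.  140.9 233. ] 464.4732921484327 86.52483303537291
tcp [504.1 147.7 223.8] 518.0773877158896 86.9997497968942
```

The -x prong tip shows at wrist pixel (185,200) and the bar end at (277,160). The carrier hangs straight and sits centred on the prongs to within about 1–2 mm. I'll slide it in 79 mm and look before lowering.

>>> {"name": "step_arm", "arguments": {
  "motion": "0 -0.003 0 0 0 0 1; 0 -0.007 0 0 0 0 1; 0 -0.01 0 0 0 0 1; 0 -0.012 0 0 0 0 1; 0 -0.012 0 0 0 0 1; 0 -0.012 0 0 0 0 1; 0 -0.01 0 0 0 0 1; 0 -0.008 0 0 0 0 1; 0 -0.005 0 0 0 0 1; 0 0 0 0 0 0 1"
}}

```text
clock: 7.85
eef_pos: [513.4, 69.0, 223.7]
tool_rot: [-0.058, 0.998, -0.0, -0.0]
contact_force: [-0.5, -0.5, -4.6]
gripper_width: 9.7
gripper_force: 40.0
```

>>> {"name": "step_arm", "arguments": {
  "motion": "0 0 0.003 0 0 0 1; 0 0 0.005 0 0 0 1; 0 0 0.005 0 0 0 1; 0 0 0.004 0 0 0 1; 0 0 0.003 0 0 0 1; 0 0 0.002 0 0 0 1; 0 0 0.001 0 0 0 1; 0 0 0 0 0 0 1; 0 0 0 0 0 0 1; 0 0 0 0 0 0 1"
}}

```text
clock: 9.1
eef_pos: [514.0, 69.5, 208.5]
tool_rot: [-0.059, 0.998, -0.001, 0.005]
contact_force: [-21.3, 0.0, 59.2]
gripper_width: 9.2
gripper_force: 40.0
```

Contact came earlier than expected, at 59 N. I'll back off and look.

>>> {"name": "step_arm", "arguments": {
  "motion": "0 0 -0.006 0 0 0 1; 0 0 -0.008 0 0 0 1; 0 0 -0.005 0 0 0 1; 0 0 -0.004 0 0 0 1; 0 0 0 0 0 0 1; 0 0 0 0 0 0 1; 0 0 0 0 0 0 1; 0 0 0 0 0 0 1; 0 0 0 0 0 0 1; 0 0 0 0 0 0 1"
}}

```text
clock: 10.35
eef_pos: [513.3, 69.3, 223.7]
tool_rot: [-0.059, 0.998, -0.0, -0.0]
contact_force: [0.3, 0.4, -3.2]
gripper_width: 9.0
gripper_force: 40.0
```

Run:
```python
from h import *
snap('scene','s4');snap('top','t4');snap('wrist','w4')
def c(f,x0,y0,x1,y1,k): return cv2.resize(cv2.imread(f'pics/{f}.png')[y0:y1,x0:x1],None,fx=k,fy=k,interpolation=cv2.INTER_CUBIC)
cv2.imwrite('pics/m4.png',np.hstack([c('s4',200,140,330,270,3.076),c('w4',80,10,480,410,1)]))
```

```text
(no output)
```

View pics/m4.png

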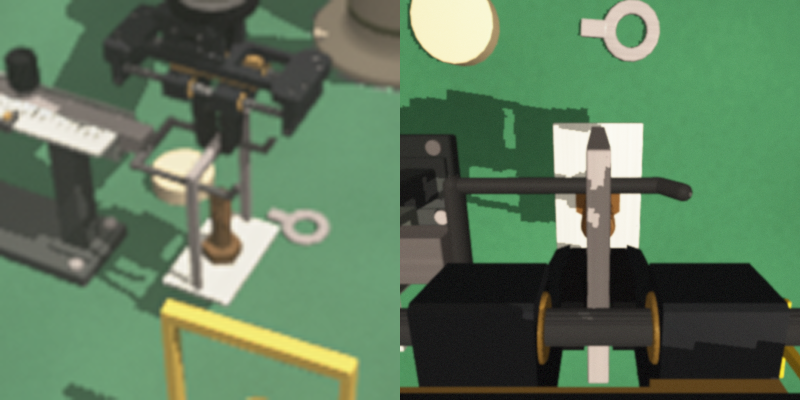

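Run:
```python
from h import *
yaw=np.radians(6.8);ex=np.array([np.cos(yaw),np.sin(yaw),0]);ey=np.array([-np.sin(yaw),np.cos(yaw),0]);ez=np.array([0,0,1.])
H=518*ex-62.5*ey+190*ez
def lines(im):
    L=[];tc=np.array(im['state']['eef_pos']);O=tc+(4.7-145)*ez
    h=lambda x,y,z:H+x*ex+y*ey+z*ez
    c=lambda x,y,z:O+x*ex+y*ey+z*ez
    for x in(-35,35):L+=[(h(x,0,0),h(x,98,0),(0,0,255)),(h(x,98,0),h(x,106,14),(0,0,255))]
    L+=[(h(-35,0,0),h(35,0,0),(0,0,255))]
    for z in(140,150):L+=[(c(-55,5,z),c(55,5,z),(255,255,0)),(c(-55,-5,z),c(55,-5,z),(255,255,0))]
    for x in(-52,52):L+=[(c(x,0,0),c(x,0,145),(255,0,255))]
    q=[c(57.5,35,0),c(-57.5,35,0),c(-57.5,-35,0),c(57.5,-35,0)]
    for i in range(4):L+=[(q[i],q[(i+1)%4],(255,0,0))]
    return L
def ov(f,x0,y0,x1,y1,k,draw):
    im=load(f);a=cv2.resize(np.ascontiguousarray(im['pixels'][y0:y1,x0:x1,::-1]),None,fx=k,fy=k,interpolation=cv2.INTER_CUBIC)
    if draw:
      for p,q,col in lines(im):
        P=[tuple(int(round((v-o+.5)*k)) for v,o in zip(proj(im,z),(x0,y0))) for z in(p,q)]
        cv2.line(a,P[0],P[1],col,1,cv2.LINE_AA)
    return a
A=np.hstack([ov('s4',235,165,315,245,5,0),ov('s4',235,165,315,245,5,1)])
B=np.hstack([ov('w4',80,100,480,300,1,1),ov('t4',230,140,370,210,400/140,1)])
cv2.imwrite('pics/m5.png',np.vstack([A,B]))
```

```text
(no output)
```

View pics/m5.png

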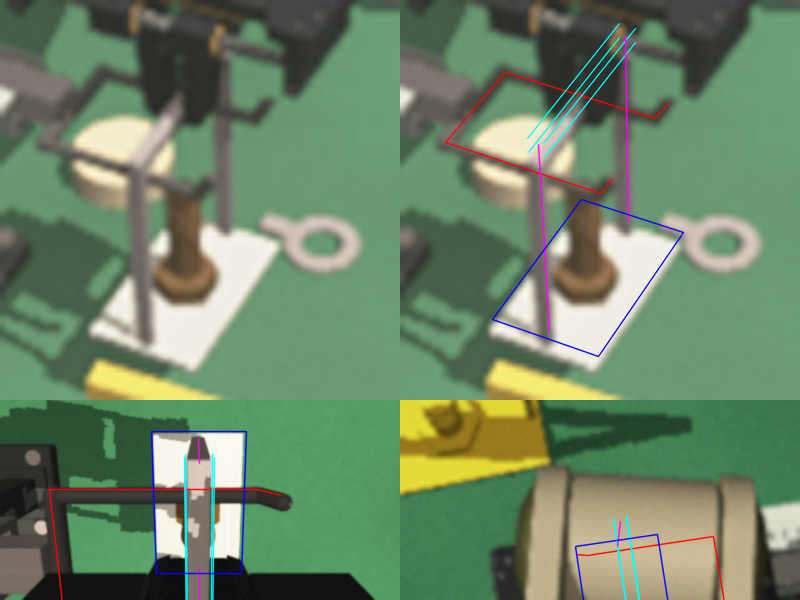

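Run:
```python
from h import *
im=load('w4');C=np.array(im['T_tool_cam']);f=foc(im)
def pt(p):
    q=np.linalg.inv(C)@np.append(p,1);return np.round([im['cx']+f*q[0]/-q[2], im['cy']-f*q[1]/-q[2]],1)
for x in(9,15,20,25,31):print(x,[pt((x,5,z)) for z in(14,0,-30)],pt((x,20,14)))
print(f,[pt((55,s,z)) for z in(-9.7,0,5) for s in(-5,5)])
def c(f,x0,y0,x1,y1,k): return cv2.resize(cv2.imread(f'pics/{f}.png')[y0:y1,x0:x1],None,fx=k,fy=k,interpolation=cv2.INTER_CUBIC)
a=c('w4',180,110,400,310,2.7); b=c('s4',245,165,300,245,6.75)
h=min(len(a),len(b));m=np.hstack([a[:h],b[:h]])[:, :800];print(m.shape)
for i in range(0,m.shape[0],54):cv2.putText(m,str(110+i//2.7),(0,i+8),0,.35,(0,0,255),1)
for i in range(0,594,54):cv2.putText(m,str(180+int(i/2.7)),(i,8),0,.35,(0,0,255),1)
cv2.imwrite('pics/m6.png',m)
```

```text
9 [array([289.7, 255.8]), array([290.9, 269.1]), array([294.3, 308.3])] [324.  255.8]
15 [array([289.9, 242.9]), array([291.1, 255.2]), array([294.5, 291.3])] [324.5 243. ]
20 [array([290., 232.]), array([291.2, 243.3]), array([294.8, 276.7])] [324.9 232. ]
25 [array([290.1, 220.8]), array([291.3, 231.1]), array([295. , 261.8])] [325.3 220.9]
31 [array([290.3, 207.2]), array([291.5, 216.3]), array([295.3, 243.4])] [325.8 207.2]
355.9491262924004 [array([263.9, 156. ]), array([293.4, 156. ]), array([264.9, 153.1]), array([292.3, 153.1]), array([265.3, 151.7]), array([291.7, 151.8])]
(540, 800, 3)
```

View pics/m6.png

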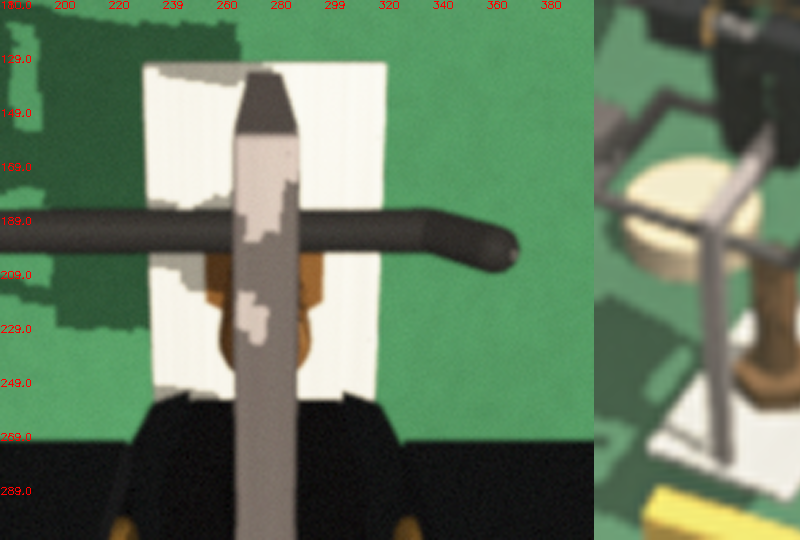

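The bar looks only 24 px wide in the wrist view at v=160. That puts it about 12 mm lower in the jaws than I assumed, near the fingertips. So the contact at TCP z≈208 was the bar seating on the prongs. I'll lower gently to just short of that and feel for it.

>>> {"name": "step_arm", "arguments": {
  "motion": "0 0 0.002 0 0 0 1; 0 0 0.004 0 0 0 1; 0 0 0.004 0 0 0 1; 0 0 0.001 0 0 0 1; 0 0 0.0005 0 0 0 1; 0 0 0.0005 0 0 0 1; 0 0 0.0005 0 0 0 1; 0 0 0 0 0 0 1; 0 0 0 0 0 0 1; 0 0 0 0 0 0 1"
}}

```text
clock: 11.75
eef_pos: [513.4, 69.3, 211.3]
tool_rot: [-0.059, 0.998, 0.0, 0.0]
contact_force: [-0.4, -0.6, -3.5]
gripper_width: 9.1
gripper_force: 40.0
```

Run:
```python
from h import *
s=r.read_state();print(s['eef_pos'],s['contact_force'],s['torque'])
```

```text
[513.36781098  69.28254753 211.2715155 ] [-0.36291267 -0.55219647 -3.50767419] [ 0.00228979  0.00652684 -0.00010788]
```

>>> {"name": "step_arm", "arguments": {
  "motion": "0 0 0.0005 0 0 0 1; 0 0 0.0005 0 0 0 1; 0 0 0.0005 0 0 0 1; 0 0 0.0005 0 0 0 1; 0 0 0.0005 0 0 0 1; 0 0 0.0005 0 0 0 1; 0 0 0 0 0 0 1; 0 0 0 0 0 0 1; 0 0 0 0 0 0 1; 0 0 0 0 0 0 1"
}}

```text
clock: 13.0
eef_pos: [513.5, 69.3, 209.8]
tool_rot: [-0.059, 0.998, -0.0, 0.001]
contact_force: [-5.7, 0.1, 10.9]
gripper_width: 9.5
gripper_force: 40.0
```

Run:
```python
from h import *
s=r.read_state();print(s['eef_pos'],s['contact_force'],s['torque'])
```

```text
[513.48206206  69.3016998  209.80802875] [-5.65324853  0.08659401 10.9159342 ] [0.0683724  0.79135911 0.01191597]
```

>>> {"name": "step_arm", "arguments": {
  "motion": "0 0 -0.0005 0 0 0 1; 0 0 0 0 0 0 1; 0 0 0 0 0 0 0.6; 0 0 0 0 0 0 0.4; 0 0 0 0 0 0 0.2; 0 0 0 0 0 0 0; 0 0 0 0 0 0 0; 0 0 0 0 0 0 0; 0 0 0 0 0 0 0; 0 0 0 0 0 0 0"
}}

```text
clock: 14.25
eef_pos: [513.4, 69.3, 208.7]
tool_rot: [-0.059, 0.998, 0.0, -0.0]
contact_force: [-0.0, -0.4, 0.3]
gripper_width: 43.9
gripper_force: 0.0
```

Run:
```python
from h import *
s=r.read_state();print(s['eef_pos'],s['contact_force'],s['torque'],s['gripper_width'])
im4=load('w4');im=snap('wrist','w5')
# bar column profile on both images
for i in(im4,im):
  g=i['pixels'].astype(int)
  for v in (165,180,225,260,300):
    row=g[v,225:340]; print(v,[ (225+k) for k in range(1,115) if abs(row[k]-row[k-1]).sum()>45])
```

```text
[513.3579063   69.27536002 208.74952981] [-0.02743094 -0.37162489  0.26591925] [ 0.03570928 -0.04883606 -0.01103511] 43.9390032114252
165 [233, 234, 235, 265, 266, 268, 291, 321, 322, 323]
180 [233, 234, 235, 265, 266, 268, 284, 285, 286, 290, 291, 292, 321, 322, 323]
225 [235, 236, 237, 261, 262, 263, 266, 267, 268, 269, 279, 280, 293, 294, 295, 319, 320, 321]
260 [235, 236, 237, 266, 267, 268, 289, 290, 291, 320, 321, 322]
300 [267, 268, 288, 289, 290]
165 [233, 234, 235, 265, 266, 268, 291, 322, 323, 324]
180 [233, 234, 235, 236, 264, 265, 266, 281, 286, 290, 291, 292, 321, 322, 323]
225 [235, 236, 237, 260, 261, 262, 263, 266, 267, 294, 295, 296, 297, 320, 321, 322]
260 [227, 228, 229, 237, 238, 240, 266, 267, 289, 290, 291, 319, 320, 321, 328, 329]
300 [227, 228, 229, 328, 329, 330]
```

Released: the force is about 0 and the bar is unmoved in the view. I'll rise, then traverse to the button with the jaws closed.

>>> {"name": "step_arm", "arguments": {
  "motion": "0 0 -0.002 0 0 0 0; 0 0 -0.004 0 0 0 0; 0 0 -0.006 0 0 0 0; 0 0 -0.01 0 0 0 0; 0 0 -0.016 0 0 0 0; 0 0 -0.018 0 0 0 0; 0 0 -0.018 0 0 0 0; 0 0 -0.012 0 0 0 0; 0 0 -0.005 0 0 0 0; 0 0 0 0 0 0 0"
}}

```text
clock: 15.55
eef_pos: [513.3, 69.3, 299.7]
tool_rot: [-0.059, 0.998, -0.0, -0.0]
contact_force: [0.3, 0.6, -0.0]
gripper_width: 44.1
gripper_force: 0.0
```

Run:
```python
from h import *
im=snap('wrist','w6');s=im['state'];print(s['eef_pos'],s['contact_force'])
np.set_printoptions(precision=1,suppress=True)
g=im['pixels'].astype(int)
# bar end/edges
for v in (170,190,210,240,260,290):
    row=g[v,225:340]; print(v,[ (225+k) for k in range(1,115) if abs(row[k]-row[k-1]).sum()>45])
yaw=np.radians(6.8);ex=np.array([np.cos(yaw),np.sin(yaw),0]);ey=np.array([-np.sin(yaw),np.cos(yaw),0])
for z in(194,204):print(proj(im,518*ex+7.5*ey-55*ex+np.array([0,0,z])),proj(im,518*ex+7.5*ey-55*ex-5*ey+np.array([0,0,z])),proj(im,518*ex+7.5*ey-55*ex+5*ey+np.array([0,0,z])))
```

```text
[513.30070505  69.29855916 299.70305476] [ 0.25357905  0.63289582 -0.04184749]
170 [253, 263, 264, 270, 271, 272, 285, 286, 287, 316, 317]
190 [244, 245, 246, 254, 255, 261, 262, 263, 270, 271, 272, 285, 286, 287, 294, 295, 296, 311, 312, 313]
210 [245, 246, 247, 269, 270, 272, 285, 287, 288, 310, 311, 312]
240 [271, 272, 273, 285, 286]
260 [228, 229, 271, 272, 273, 285, 286, 287, 328, 329]
290 [229, 230, 231, 270, 271, 272, 273, 284, 285, 286, 313, 314, 315, 326, 327, 328, 329]
(np.float64(277.1771249314994), np.float64(136.6181035279854)) (np.float64(269.5019720634547), np.float64(136.62206989548662)) (np.float64(284.85194597575065), np.float64(136.61413733196417))
(np.float64(277.16131312901024), np.float64(137.54642381296583)) (np.float64(269.1536462732691), np.float64(137.55058295450732)) (np.float64(285.16861878735057), np.float64(137.54226485902842))
```

>>> {"name": "step_arm", "arguments": {
  "motion": "0 -0.015 0 0 0 0 0.5; 0 -0.03 0 0 0 0 1; 0 -0.045 0 0 0 0 1; 0 -0.05 0 0 0 0 1; 0 -0.05 0 0 0 0 1; 0 -0.05 0 0 0 0 1; 0 -0.05 0 0 0 0 1; 0 -0.045 0 0 0 0 1; -0.001 -0.035 0 0 0 0 1; 0 -0.0155 0 0 0 0 1"
}}

```text
clock: 16.85
eef_pos: [558.8, -315.8, 298.7]
tool_rot: [-0.057, 0.998, 0.0, -0.001]
contact_force: [-0.0, 1.4, -0.6]
gripper_width: 0.4
gripper_force: 0.0
```

Run:
```python
from h import *
im=snap('wrist','w7');snap('scene','s7');s=im['state'];print(s['eef_pos'],s['tool_rot'],s['contact_force'])
np.set_printoptions(precision=1,suppress=True)
for z in(218,205):print(proj(im,np.array([560.1,-313.3,z])))
g=cv2.cvtColor(im['pixels'],cv2.COLOR_RGB2GRAY)
c=cv2.HoughCircles(cv2.medianBlur(g,3),cv2.HOUGH_GRADIENT,1,20,param1=80,param2=18,minRadius=15,maxRadius=50);print(c)
if c is not None:
  for u,v,rr in c[0][:8]:print(atz(im,u,v,218))
```

```text
[ 558.83189137 -315.84860452  298.65804567] [-5.74896162e-02  9.98345813e-01  4.58801773e-04 -6.09252128e-04] [-0.03526688  1.41456389 -0.63467619]
(np.float64(281.7579383532604), np.float64(231.17532454356873))
(np.float64(281.5142692890552), np.float64(225.03261177872702))
[[[537.5  49.5  41.3]
  [456.5 169.5  42.7]
  [439.5 246.5  44.9]
  [499.5 262.5  43.8]
  [506.5 216.5  29.3]
  [281.5 234.5  16.6]
  [557.5 233.5  22.2]
  [464.5 253.5  38.3]
  [531.5 153.5  34.9]
  [441.5 268.5  27.2]
  [462.5 230.5  18.1]
  [509.5  48.5  37.6]
  [476.5 181.5  22.8]
  [368.5 224.5  19.1]
  [474.5 160.5  19.9]
  [395.5 255.5  17.8]
  [511.5 155.5  19.9]]]
[ 439.9 -186.4  218. ]
[ 509.6 -214.1  218. ]
[ 558.7 -212.6  218. ]
[ 565.  -171.6  218. ]
[ 534.5 -176.   218. ]
[ 562.3 -313.2  218. ]
[ 541.7 -140.9  218. ]
[ 561.6 -195.6  218. ]
```

The button shows as a circle at (281,234), radius 16.6 px, which gives x≈561.5, y≈-313.3.

>>> {"name": "step_arm", "arguments": {
  "motion": "-0.003 0.002 0.005 0 0 0 1; 0 0 0.01 0 0 0 1; 0 0 0.012 0 0 0 1; 0 0 0.012 0 0 0 1; 0 0 0.009 0 0 0 1; 0 0 0.006 0 0 0 1; 0 0 0.003 0 0 0 1; 0 0 0.003 0 0 0 1; 0 0 0.003 0 0 0 1; 0 0 0 0 0 0 1"
}}

```text
clock: 18.2
eef_pos: [562.1, -311.1, 236.6]
tool_rot: [-0.059, 0.998, 0.0, -0.0]
contact_force: [0.1, 0.2, 0.3]
gripper_width: 0.5
gripper_force: 0.0
```

>>> {"name": "step_arm", "arguments": {
  "motion": "0 0 0.002 0 0 0 1; 0 0 0.002 0 0 0 1; 0 0 0.002 0 0 0 1; 0 0 0.001 0 0 0 1; 0 0 0.001 0 0 0 1; 0 0 0.001 0 0 0 1; 0 0 0.001 0 0 0 1; 0 0 0 0 0 0 1; 0 0 0 0 0 0 1; 0 0 0 0 0 0 1"
}}

```text
clock: 19.45
eef_pos: [562.2, -311.1, 226.6]
tool_rot: [-0.059, 0.998, 0.0, -0.0]
contact_force: [-0.7, -0.6, 1.0]
gripper_width: 0.2
gripper_force: 0.4
```

>>> {"name": "step_arm", "arguments": {
  "motion": "0 0 0.001 0 0 0 1; 0 0 0.001 0 0 0 1; 0 0 0.001 0 0 0 1; 0 0 0.0005 0 0 0 1; 0 0 0.0005 0 0 0 1; 0 0 0.0005 0 0 0 1; 0 0 0 0 0 0 1; 0 0 0 0 0 0 1; 0 0 0 0 0 0 1; 0 0 0 0 0 0 1"
}}

```text
clock: 20.7
eef_pos: [562.2, -311.2, 224.3]
tool_rot: [-0.059, 0.998, -0.001, 0.001]
contact_force: [-4.0, 2.7, 14.4]
gripper_width: 0.5
gripper_force: 6.7
```

The button is fully down: the stop was felt at TCP z 224.3, as predicted. Now up and over the knob, opening the jaws.

>>> {"name": "step_arm", "arguments": {
  "motion": "0 0 -0.005 0 0 0 1; 0 0 -0.015 0 0 0 1; 0 0 -0.025 0 0 0 0; 0 0 -0.025 0 0 0 -1; 0 0.01 -0.015 0 0 0 -1; 0 0.03 0 0 0 0 -1; 0 0.045 0 0 0 0 -1; 0.0026 0.045 0 0 0 0 -1; 0 0.032 0 0 0 0 -1; 0 0.0154 0 0 0 0 -1"
}}

```text
clock: 21.95
eef_pos: [538.5, -133.4, 307.6]
tool_rot: [-0.059, 0.998, 0.0, 0.0]
contact_force: [-0.1, -0.0, -0.9]
gripper_width: 78.5
gripper_force: 0.0
```

>>> {"name": "step_arm", "arguments": {
  "motion": "0 0 0 0 0 0 -1; 0 0 0 0 0 0 -1; 0 0 0 0 0 0 -1; 0 0 0 0 0 0 -1; 0 0 0 0 0 0 -1; 0 0 0 0 0 0 -1; 0 0 0 0 0 0 -1; 0 0 0 0 0 0 -1; 0 0 0 0 0 0 -1; 0 0 0 0 0 0 -1"
}}

```text
clock: 23.2
eef_pos: [538.8, -135.2, 307.3]
tool_rot: [-0.059, 0.998, -0.0, -0.0]
contact_force: [-0.1, 0.8, 0.1]
gripper_width: 88.2
gripper_force: 0.0
```

Run:
```python
from h import *
im=snap('wrist','w8');snap('scene','s8');s=im['state'];print(s['eef_pos'],s['tool_rot'],s['joint_positions'])
np.set_printoptions(precision=1,suppress=True)
print(proj(im,np.array([538.6,-135.4,248])))
g=cv2.cvtColor(im['pixels'],cv2.COLOR_RGB2GRAY)
def c(f,x0,y0,x1,y1,k): return cv2.resize(cv2.imread(f'pics/{f}.png')[y0:y1,x0:x1],None,fx=k,fy=k,interpolation=cv2.INTER_CUBIC)
m=(g<45).astype(np.uint8);n,l,st,ce=cv2.connectedComponentsWithStats(m)
for i in range(1,n):
  if st[i,4]>300:print(st[i],ce[i])
cv2.imwrite('pics/m7.png',np.hstack([c('w8',0,0,560,420,.9),c('s8',160,130,310,270,2)]) if 0 else c('w8',0,0,560,420,1))
# ascii of center region
sub=cv2.resize(g[180:330,180:380],(100,38),interpolation=cv2.INTER_AREA)
for row in sub:print(''.join(' .:-=+*#%@'[::-1][v*10//256] for v in row))
```

```text
[ 538.82527192 -135.22912435  307.25528145] [-5.85491967e-02  9.98284524e-01 -2.01929833e-05 -1.19687748e-05] [-4.58988514e-01  3.58662476e-01  1.17440207e+00 -4.69733901e-05
  1.60852893e+00 -2.14695201e+00]
(np.float64(277.88923055318406), np.float64(239.85084481820226))
[  96  163   76   23 1124] [142.1 176.2]
[295 164  43  21 662] [313.  175.4]
[479 179  27  27 420] [491.6 191.4]
[   0  180   89   70 3548] [ 45.8 209.6]
[ 248  205   52   60 2302] [273.4 235.1]
[    0   256   560   164 34770] [274.9 350.4]<stdin>:13: RuntimeWarning: overflow encountered in scalar multiply
Traceback (most recent call last):
OverflowError: Python integer 256 out of bounds for uint8
```

>>> {"name": "step_arm", "arguments": {
  "motion": "0 0 0 0 0 0 -0.3; 0 0 0.01 0 0 0 -0.3; 0 0 0.015 0 0 0 -0.3; 0 0 0.015 0 0 0 -0.3; 0 0 0.012 0 0 0 -0.3; 0 0 0.012 0 0 0 -0.3; 0 0 0.008 0 0 0 -0.3; 0 0 0.004 0 0 0 -0.3; 0 0 0.0013 0 0 0 -0.3; 0 0 0 0 0 0 -0.3",
  "newtons": 45
}}

```text
clock: 24.55
eef_pos: [538.9, -135.3, 230.2]
tool_rot: [-0.059, 0.998, -0.0, 0.0]
contact_force: [-0.4, 0.6, -0.4]
gripper_width: 57.4
gripper_force: 0.0
```

>>> {"name": "step_arm", "arguments": {
  "motion": "0 0 0 0 0 0 -0.1; 0 0 0 0 0 0 0.1; 0 0 0 0 0 0 0.2; 0 0 0 0 0 0 0.3; 0 0 0 0 0 0 0.4; 0 0 0 0 0 0 0.6; 0 0 0 0 0 0 1; 0 0 0 0 0 0 1; 0 0 0 0 0 0 1; 0 0 0 0 0 0 1"
}}

```text
clock: 25.8
eef_pos: [538.9, -135.3, 230.0]
tool_rot: [-0.059, 0.998, -0.0, 0.0]
contact_force: [0.6, -2.6, -0.1]
gripper_width: 27.0
gripper_force: 45.0
```

Run:
```python
from h import *
s=r.read_state();print(s['eef_pos'],s['contact_force'],s['torque'],s['gripper_width'],s['joint_positions'])
```

```text
[ 538.85945909 -135.26524289  230.01032837] [ 0.58688497 -2.62521484 -0.10072495] [-0.45662299 -0.01082974  0.01308432] 27.02319379367555 [-4.59022112e-01  4.07481980e-01  1.32199792e+00 -4.32040758e-05
  1.41192846e+00 -2.14691671e+00]
```

>>> {"name": "step_arm", "arguments": {
  "motion": "0 0.0003 0 0 0 0 1; 0 0.0007 0 0 0 0 1; 0 0.0012 0 0 0 0 1; 0 0.0018 0 0 0 0 1; 0 0.0024 0 0 0 0 1; 0 0.003 0 0 0 0 1; 0 0.0035 0 0 0 0 1; 0 0.0038 0 0 0 0 1; 0 0.004 0 0 0 0 1; 0 0.004 0 0 0 0 1"
}}

```text
clock: 27.05
eef_pos: [535.9, -110.5, 230.0]
tool_rot: [-0.059, 0.998, -0.0, 0.0]
contact_force: [-0.7, -3.4, 1.5]
gripper_width: 26.8
gripper_force: 45.0
```

>>> {"name": "step_arm", "arguments": {
  "motion": "0 0.004 0 0 0 0 1; 0 0.004 0 0 0 0 1; 0 0.004 0 0 0 0 1; 0 0.0038 0 0 0 0 1; 0 0.0035 0 0 0 0 1; 0 0.003 0 0 0 0 1; 0 0.0024 0 0 0 0 1; 0 0.0018 0 0 0 0 1; 0 0.0012 0 0 0 0 1; 0 0.0006 0 0 0 0 1"
}}

```text
clock: 28.3
eef_pos: [532.6, -82.6, 230.0]
tool_rot: [-0.059, 0.998, -0.0, -0.0]
contact_force: [-1.0, -5.0, 2.3]
gripper_width: 26.9
gripper_force: 45.0
```

Run:
```python
from h import *
snap('top','t9');snap('scene','s9');im=snap('wrist','w9');s=im['state'];print(s['eef_pos'],s['contact_force'],s['torque'],s['gripper_width'])
def c(f,x0,y0,x1,y1,k,S): return cv2.resize(cv2.imread(f'pics/{f}.png')[y0:y1,x0:x1],S,interpolation=cv2.INTER_CUBIC)
# scene: carrier+stand ; scene zoom scale; top zoom
A=np.hstack([c('s9',150,130,310,250,0,(400,300)),c('s9',160,145,230,197,0,(400,300))])
B=np.hstack([c('t9',355,155,475,215,0,(600,300)),c('w9',0,100,200,400,0,(200,300))])
cv2.imwrite('pics/m9.png',np.vstack([A,B]))
```

```text
[532.56623307 -82.50131383 229.99677084] [-1.58957921 -5.55496747  2.28436722] [-0.70452333  0.25298155  0.02333816] 26.92615523061922
```

View pics/m9.png

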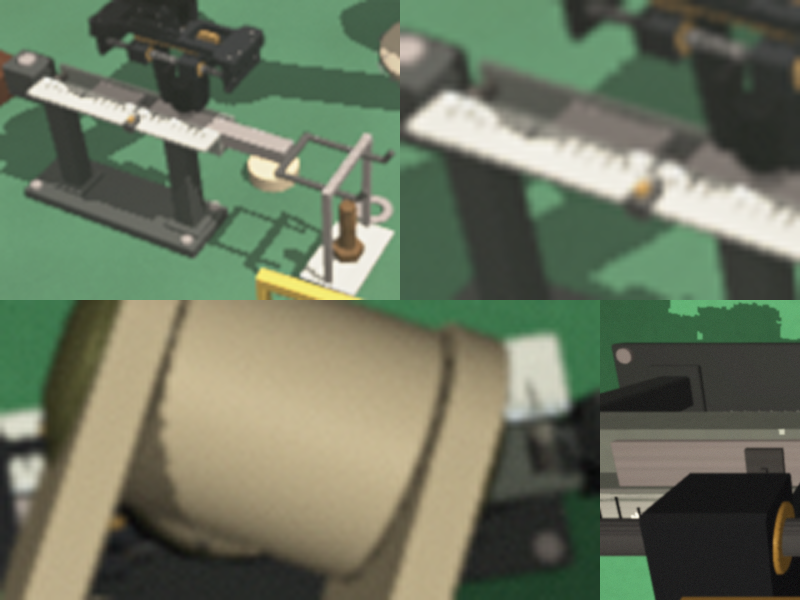

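The carrier hangs across both prongs in the scene crop, with the bar at about (345,165) between the crossbar and the upturned tips. The pointer is still short of the clip. No more views are left, so I'll measure the offset numerically from the sharp wrist picture taken before gripping (w8) and the current scene picture.

```bash
cat >> h.py <<'E'
yaw=np.radians(6.8);ex=np.array([np.cos(yaw),np.sin(yaw),0]);ey=np.array([-np.sin(yaw),np.cos(yaw),0])
def rect(im,x0,x1,y0,y1,st,z):
    X,Y=np.arange(x0,x1,st),np.arange(y0,y1,st)
    uv=np.array([[proj(im,(518+x)*ex+y*ey+np.array([0,0,z])) for y in Y] for x in X]).astype(np.float32)
    return X,Y,cv2.remap(cv2.cvtColor(im['pixels'],cv2.COLOR_RGB2GRAY),uv[...,0],uv[...,1],cv2.INTER_LINEAR,borderValue=0)
E
python3 - <<'E'
from h import *
def show(f,z,y0,y1):
    X,Y,g=rect(load(f),14,66,y0,y1,.5,z)
    sub=cv2.resize(g,(int(y1-y0),26),interpolation=cv2.INTER_AREA)
    print(f,z,y0);
    for i,row in enumerate(sub):print('%3d '%(15+2*i)+''.join('@%#*+=-:. '[int(v)*10//256] for v in row))
show('w8',205,-280,-170)
show('s9',205,-230,-170)
E
```

```text
w8 205 -280
 15 *************++**********************************************%@@@@@@@@@@@@@@@@@@@@@@@@@@@@@@@@@@%****+********
 17 .....................:=+*+-.................................=#@@@@@@@@@@@@@@@@@@@@@@@@@@@@@@@@@@#:............
 19     .-.              .=+*+-                           :.    .+%@@@@@@@@@@@@@@@@@@@@@@@@@@@@@@@@#=.     ::     
 21     .=:              :=+*+-                           -:     -#@@@@@@@@@@@@@@@@@@@@@@@@@@@@@@@@#:      :-.    
 23     .=:              :=+**-                          .-:    .-#@@@@@@@@@@@@@@@@@@@@@@@@@@@@@@@@*:      :-     
 25     .=:       .-.   .:=+*+-       ::.       ::       .-:     .:=#@@@@@@@@@@@@@@@@@@@@@@@@@@@@%*:       :-.    
 27     .=:       :-.    .:=*+:       :-.      .--       .-:       :*@@@@@@@@@@@@@@@@@@@@@@@@@@@@%+.       :-.    
 29 -:::=*=-:::.  :=.     .-==.       :-.       --       .-:       .+*+#@@@@@@@@@@@@@@@@@@@@@%*+===.       :-.    
 31 %%%%@@@%%%%=. .-.       :-.       :-.       ::       .-:       .-:.-%@@@@@@@@@@@@@@@@@@@@#-  .:        ::     
 33 @@@@@@@@@@%=.                                    
[... 2903 characters left out ...]
               ...::--======++++++=-:..           
 47                         ....:--======+++++++=-:...          
 49         ..          .   ...::-==++++++++++++=--:...         
 51 ..........................::--=+++**+++++++++=--::..........
 53 :::::::::::::::::::::::::::--==++************+==--::::::::::
 55 ===-------===--------==----===++***##**********++=====------
 57 +++++++++++++++++++++++++++++++****##########*****++++++===+
 59 ************************************###########*************
 61 ***************************************#########************
 63 ************************************************************
 65 ++**********************************************************
```

Run:
```python
from h import *
im=load('w8')
def prof(im,xa,xb,y0,y1,z):
    X,Y,g=rect(im,xa,xb,y0,y1,.5,z);return Y,g.mean(0)
for z in(204,210):
  for a,b in((18,24),(26,30),(34,36),(39,44),(50,54)):
    Y,p=prof(im,a,b,-208,-176,z);print(z,a,b,' '.join('%d'%v for v in p[::2]))
Y,p=prof(im,18,26,-262,-250,204);print('ptr',' '.join('%d'%v for v in p))
# ticks
Y,p=prof(im,24,30,-275,-175,202.5);print('ticks',[y for i,y in enumerate(Y[1:-1],1) if p[i]<p[i-1] and p[i]<=p[i+1] and p[i]<215])
# top0: blades
t=load('top0')
for a,b in((18,24),(24,29),(39,45)):
  Y,p=prof(t,a,b,-265,-180,204);print('top',a,b,' '.join('%d'%v for v in p[::2]))
```

```text
204 18 24 15 14 14 14 15 16 14 13 14 15 14 14 16 15 12 14 15 13 14 13 13 12 14 41 136 217 240 242 244 244 242 220
204 26 30 12 14 15 13 12 14 15 12 14 14 14 12 13 15 13 15 12 15 29 46 56 58 98 200 240 243 243 242 242 243 241 214
204 34 36 166 105 106 140 139 93 50 39 62 102 121 102 75 87 124 124 101 101 176 236 244 244 244 244 244 244 244 244 244 244 244 244
204 39 44 242 242 243 243 243 242 240 216 163 134 95 79 83 87 87 88 87 87 87 86 85 84 84 117 202 241 243 244 243 244 244 244
204 50 54 140 140 137 136 136 137 132 126 124 119 93 78 84 131 172 183 185 184 184 185 178 143 105 94 110 132 139 139 141 139 139 138
210 18 24 15 13 14 14 14 16 14 13 13 14 14 13 15 14 13 14 15 14 15 14 12 17 46 119 207 240 242 242 243 243 232 168
210 26 30 14 13 15 13 14 12 14 12 14 14 14 14 13 14 14 15 14 37 125 181 192 171 173 233 243 243 243 243 243 243 234 178
210 34 36 241 240 240 240 241 238 228 218 178 147 125 100 87 83 82 86 88 94 119 140 142 141 152 201 237 242 242 242 242 243 243 243
210 39 44 241 241 242 242 242 242 233 196 156 135 95 79 81 89 91 90 91 91 95 98 97 95 99 146 224 242 243 243 243 
[... 925 characters left out ...]
 191 194 198
top 24 29 179 182 196 206 206 203 188 169 153 139 143 156 175 195 210 212 212 203 193 182 173 179 189 200 209 213 212 207 197 187 180 176 189 203 208 212 208 200 190 178 170 177 187 199 210 212 211 204 193 184 177 177 192 205 209 212 208 203 193 181 177 179 187 200 210 211 211 203 195 183 173 174 180 189 197 203 205 204 199 192 188 184 193 206 212
top 39 45 216 217 217 217 216 216 216 216 216 216 217 217 217 217 217 217 217 217 217 217 217 217 217 216 216 216 216 216 216 216 216 216 216 215 215 215 215 216 216 217 216 216 216 216 216 216 216 216 216 216 216 216 215 216 217 217 216 216 216 217 216 215 208 199 179 154 127 102 88 85 84 89 93 93 93 88 83 81 82 93 117 144 172 198 209
```

Wrist frame (w8), along the boom: pointer at home -255.4, clip -191.5, knob -200.2. The grip centred the knob with a +2.2 mm shift and the pull so far is 53.1 mm, so about 8.5 mm remain.

>>> {"name": "step_arm", "arguments": {
  "motion": "0 0.0005 0 0 0 0 1; 0 0.001 0 0 0 0 1; 0 0.0015 0 0 0 0 1; 0 0.0017 0 0 0 0 1; 0 0.0015 0 0 0 0 1; 0 0.001 0 0 0 0 1; 0 0.0008 0 0 0 0 1; 0 0.0005 0 0 0 0 1; 0 0 0 0 0 0 1; 0 0 0 0 0 0 1"
}}

```text
clock: 29.7
eef_pos: [531.6, -74.2, 230.0]
tool_rot: [-0.059, 0.998, -0.0, -0.0]
contact_force: [-1.1, -5.1, 3.6]
gripper_width: 26.8
gripper_force: 45.0
```

Run:
```python
from h import *
snap('top','t10');snap('scene','s10');snap('wrist','w10');s=r.read_state();print(s['eef_pos'],np.array(s['eef_pos'])@ey,s['contact_force'],s['clock'])
def show(f,z,y0,y1,xa=10,xb=62):
    X,Y,g=rect(load(f),xa,xb,y0,y1,.5,z)
    sub=cv2.resize(g,(int(y1-y0),(xb-xa)//2),interpolation=cv2.INTER_AREA)
    print(f,z,y0)
    for i,row in enumerate(sub):print('%3d '%(xa+1+2*i)+''.join('@%#*+=-:. '[int(v)*10//256] for v in row))
show('s10',204,-230,-160)
show('w10',204,-225,-165,14,50)
# pointer displacement in scene: profiles at ex 18..26
for f,y0 in(('scene0',-270),('s9',-215),('s10',-207)):
  X,Y,g=rect(load(f),19,25,y0,y0+28,.5,204);print(f,y0,' '.join('%d'%v for v in g.mean(0)[::2]))
```

```text
[531.58766507 -74.21719165 229.98149539] -136.63720046887676 [-1.65193158 -5.14150327  3.16174479] 29.85
s10 204 -230
 11 ++++++++++++++++++++++++++++++********************++++++++++++++++++++
 13 +++++++++++++++++++++========++++******+++********++++++++++++++++++++
 15 ++++++++++++++=========------===+++++++=========++++++++++++++++++++++
 17 +++++=============-----::::::---==++===-----::---==+++++============++
 19 ================---::::::.....::--===--:::.....::--===================
 21 ================--:::....... ..::--===-:.........::--==-----======----
 23 -----------------:::....      ..::-===--:...    ..::------:---------::
 25 ::::::::::::---:::.......     ...:-===--::...   ...::--::::::::---::::
 27 ..:::.....:::::::.........    ..::--===--::.... ....:::::....::::::...
 29 ............::::................::-====---::........::::..............
 31 ................... ............::-====---::..........................
 33  .......    .......   ........:::--==+==-:::....    .......   ......  
 35    .....               ......:::--===+++=-:....       ....       ..   
 37    
[... 1815 characters left out ...]
##########
 41 %%%%%%%%%%%%%%%%%%%%%%%%%%%%%%%%@@%+=+######################
 43 %%%%%%%%%%%%%%%%%%%%%%%%%%%%%%%%@@#==*######################
 45 %%%%%%%%%%%%%%%%%%%%%%%%%%%%%%%%@@#==*######################
 47 %%%%%%%%%%%%%%%%%%%%%%%%%%%%%%%%@@*=+*######################
 49 %%%%%%%%%%%%%%%%%%%%%%%%%%%%%%%%@%*=+#######################
scene0 -270 225 227 228 229 227 223 215 204 189 173 160 151 152 160 173 188 201 212 220 224 224 223 223 223 224 226 227 227
s9 -215 225 229 231 232 230 227 222 216 206 193 178 165 157 155 161 172 186 199 209 217 222 225 226 227 227 224 220 215
s10 -207 220 223 226 228 230 230 229 223 212 197 178 161 148 143 147 159 177 195 208 217 222 225 227 228 226 219 209 195
```

Run:
```python
from h import *
for f in('s9','s10'):
  for a,b in((18,22),(22,26),(26,29),(29,31),(31,33),(33,35),(35,37),(39,45)):
    X,Y,g=rect(load(f),a,b,-206,-180,.25,204);p=g.mean(0);q=255-p;
    print(f,a,b,' '.join('%d'%v for v in p[::4]))
for f in('w8','t10','top0'):
  for a,b in((31,33),(33,35),(35,37)):
    X,Y,g=rect(load(f),a,b,-206,-180,.25,204);print(f,a,b,' '.join('%d'%v for v in g.mean(0)[::4]))
```

```text
s9 18 22 178 163 152 147 147 153 164 179 192 201 206 211 213 214 215 215 211 204 197 189 182 173 164 157 149 140
s9 22 26 205 192 179 168 162 165 176 189 202 212 221 228 231 232 232 231 230 230 228 225 223 222 217 209 198 188
s9 26 29 218 206 195 185 178 173 169 172 180 187 193 199 207 216 220 221 219 219 219 219 220 222 224 228 229 222
s9 29 31 223 220 212 203 195 188 182 176 169 167 167 165 165 175 187 199 204 205 207 211 215 219 223 226 228 230
s9 31 33 223 221 217 212 203 195 187 178 169 158 151 147 142 138 149 167 187 200 205 210 216 220 224 227 230 230
s9 33 35 224 221 217 212 206 198 190 183 173 162 149 139 133 130 127 136 157 178 198 207 213 221 226 229 232 233
s9 35 37 229 224 218 213 206 199 192 183 174 164 152 140 129 123 121 119 125 147 172 197 212 219 227 233 235 236
s9 39 45 231 225 217 207 194 183 173 165 159 154 148 142 134 127 119 113 111 113 121 139 163 188 209 223 232 236
s10 18 22 213 215 218 221 223 220 212 199 183 166 151 140 138 147 165 184 199 207 213 216 218 219 218 214 203 191
s10 22 26 230 232 233 234 235 233 229 222 208 190 169 154 146 146 152 165 183 201 
[... 1005 characters left out ...]
39 243 243 243 243
t10 31 33 186 186 186 186 186 185 185 185 185 185 185 185 184 184 184 184 185 185 184 183 182 182 181 181 180 180
t10 33 35 185 186 186 185 185 184 184 184 184 185 186 185 185 185 185 185 184 184 185 184 183 182 182 182 182 181
t10 35 37 185 185 186 185 185 184 184 185 185 186 186 185 185 185 186 185 185 184 185 185 184 184 184 184 183 182
top0 31 33 210 207 207 211 215 216 217 214 211 197 182 159 134 118 112 116 137 159 178 196 198 199 204 210 215 217
top0 33 35 215 215 215 217 215 211 207 200 194 182 170 147 124 110 99 107 125 145 168 185 190 195 202 209 214 218
top0 35 37 217 217 216 215 208 200 185 169 155 141 128 110 94 87 79 90 103 119 138 149 156 168 183 196 206 215
```

Travel from home is 63.7 mm by the arm and 64.6 mm by the scene camera. The mark is at 63.8 mm, measured pointer to clip blade in the first top picture. That puts the pointer on the mark, so I'll let it settle and hand in.

>>> {"name": "step_arm", "arguments": {
  "motion": "0 0 0 0 0 0 1; 0 0 0 0 0 0 1; 0 0 0 0 0 0 1; 0 0 0 0 0 0 1; 0 0 0 0 0 0 1; 0 0 0 0 0 0 1; 0 0 0 0 0 0 1; 0 0 0 0 0 0 1; 0 0 0 0 0 0 1; 0 0 0 0 0 0 1"
}}

```text
clock: 31.1
eef_pos: [531.6, -74.2, 230.0]
tool_rot: [-0.059, 0.998, -0.0, -0.0]
contact_force: [-2.7, -4.4, 3.5]
gripper_width: 26.9
gripper_force: 45.0
```

Run:
```python
from h import *
a=load('s10')['pixels'].astype(int);b=snap('scene','s11');print('carrier area change',np.abs(b['pixels'].astype(int)-a)[165:255,255:330].mean())
s=b['state'];print(s['eef_pos'],s['contact_force'],s['gripper_width'])
print(r.close_job())
```

```text
carrier area change 0.3747160493827161
[531.58788713 -74.21056962 229.98956754] [-2.71400113 -4.36529951  3.52135837] 26.924295934709285
the job is handed in; nothing more can be done
None
```

I handed the job in at 31 s: the small white-tray carrier hangs still across both prongs, the lock button is fully down, and the knob is held with the pointer within about 1 mm of the index clip by my measurements; my first lowering met the prongs early and reached 59 N at the wrist (limit 120 N).

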